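# Battery pack onto the stores charger

## Robot

A 6-joint arm with a two-finger parallel gripper is mounted at the origin on the work surface. World frame = base frame: x ahead of the robot, y to its left, z up, the work surface at z = 0. Lengths are in mm, angles in degrees, forces in N, time in s.
With the tool pointing down it reaches from about 400 to 825 mm from the base axis. Payload 7 kg.
Tool frame: the origin (TCP) lies at the very end of the fingers, on their centre line; the grasp point (between the pads) lies 19 mm behind it; z points along the fingers, y is the direction in which the jaws open and shut (so a half turn about z gives the same grasp; the last joint's range is limited). The gripper opens to 85 mm and grips with 20 to 120 N. Pads are 22 mm wide; open, the fingers measure 114 mm over their backs; the gripper's body (76 mm by 85 mm) begins 54 mm behind the grasp point. The pads swing forward as they close: fully open they stand 13 mm farther back than shut.
Start: joints at [87.783, 20.546, 0.682, 0, -70.136, -16.507], TCP at [216.693, 639.249, 231.302] pointing down, gripper open.
Joint ranges: [-176.03, 176.03], [-82.01, 121.73], [-58.28, 71.71], [-173.87, 95.51], [-174.79, -0.11], [-173.66, 173.66]. Speed limits (degrees/s): [136.94, 136.94, 172.46, 180, 180, 180].

## Interface

Orientations are given as [roll, pitch, yaw] about the fixed x, y, z axes, in that order (R = Rz(yaw) Ry(pitch) Rx(roll)).
In Python, from plant import manip gives the robot as it stands. The module is installed in compiled form; this text tells all that it offers.
- The arm moves only by the shell command python3 -m inch 'ROWS'. ROWS is JSON, a list of rows, each a list of 7 numbers: the shift along the world's x, y, z in mm, then the turn, a rotation vector about the world's x, y, z in rad, then the finger opening in mm, from 0 to 85.4. A call has 1 to 12 rows; each row shifts and turns the pose as measured when the row begins; what a row does not reach is not made up. A row lasts 1/8 s, in which the tool goes at most 62.5 mm and 10.7 degrees, less where a joint would pass 70% of its speed; a pose out of reach is approached as far as the arm can. A call with a gripper value outside its range is refused whole. The fingers move at their own pace and stop on an object; the grip force is fixed at half the most. Time passes only in rows, so rows that do not move let the fingers close. It gives the time, the measured TCP pose, the force and the opening at its end, in the units of the state.
- manip.get_state(): the state, without advancing time (a new reading comes with each control period).
- manip.grab_frame(name): name is "scene" or "side" or "wrist"; returns the picture (420x560x3 uint8, blue, green, red); there is no depth.
- manip.get_calibration(name): a dict with "fx", "fy", "cx", "cy" (pixels), "R" (3x3) and "t" (3): a world point X has camera coordinates R X + t. Camera axes: x right, y down, z forward; pixel columns grow to the right and rows downward; lengths in mm; the calibration is good to about 2 mm. The wrist camera is an equidistant fisheye: a pixel r from the principal point sees the ray r / f radians off the axis. A picture is of the moment at which its call begins: read the wrist's pose just before it. get_calibration takes no time and is no camera call; for the wrist camera it gives the pose at the moment of the call.
- manip.sign_off(): hands the job in, once; it reports no verdict.
The state is a dict: "clock": time; "qpos": joint angles; "dq": joint speeds; "joint_efforts": joint torques, N m; "position": TCP position; "tcp_rot": TCP orientation; "wrist_force": force on the tool from outside, world axes, zero at the start; "ft_torque": the same for the moment, N m; "grip_width": finger opening in mm.
Only numpy, scipy, OpenCV 4.12 (cv2) and the standard library are available. Lean on these libraries where they do the work, as an engineer would, in place of code of your own. Each camera call takes 0.05 s, during which the arm holds its last target.

## Task

Put the loose battery pack on charge: set it down gently on the charger's deck, nose towards the contacts, and slide it between the flared guide rails until it is fully home and the catch has sprung up behind it, then let go. The charger has play in its mounting and shifts while you push, so go by feel: push firmly but never force it, because the contacts are delicate. Leave the other things on the bench where they are.

Things in the scene. Friction and masses are not known exactly. Their poses are not given: they have to be found in the camera images.
- pack: loose battery pack of a cordless pipe-press tool: black block 105 mm long (own x), 64 wide (y), 46 high, 0.3 to 0.55 kg, flat on the bench. Origin: centre of its underside. +x points to its nose, the end with brass contact slots and vertical corners rounded to 8 mm. The rear end (-x, beside the grey gauge strip on top) is a flat face to push on. Grip it across the flat parallel sides
- pack_nose (a point): bottom edge of the pack's nose face, mid-width (52.5 mm along the pack's +x from its origin); axes as the pack's
- charger: grey charger 245 mm long (own x), 130 wide (y), on rubber feet on a steel plate. +x is the way the pack slides in. Origin: centre of its base's underside, 9 mm above the bench. Flat deck 15 mm above the origin, from x = -122 (open end) to +58 mm (end wall, 50 mm high). It can slide along +x in its screw slots, dragging about 3 N, by an unknown 0 to 14 mm; then its feet give about 1 mm per 7 N
- bay_mouth (a point): point on the charger's deck, mid-width, where the lead-in begins (133.5 mm out from the end wall); axes as the charger's. From here two black guide rails, 16 mm high and 10 mm thick, converge from 104 mm apart to 67 mm over the next 55 mm, then run parallel to the end wall. In front of it lies 47 mm of bare deck
- bay_stop (a point): where deck and end wall meet, mid-width; axes as the charger's. Home: nose within 2 mm of the wall, held by the catch. A sprung contact carrier, 6 mm proud of the wall, 24 mm above the deck, pushes back with 3 N at touch, 6.6 N at the wall, and ejects a pack that is not caught. The push to pass the catch is 8 to 14 N; 16 N is ample; a push above 25 N damages it
- catch (a joint): sprung steel tongue, 20 mm wide, mid-deck: 0 = up (6 mm above the deck), 0.006 = flush with the deck. It yields (1 to 2 N) under a pack set on it or slid over it and springs up behind the rear face, 106.5 mm out from the end wall, once the pack is home. Whatever pushes on the rear face must stay 10 mm above the deck to clear it
- valve: bystander: brass ball valve with flat steel handle, body 76 mm long (own x), handle reaching 75 mm to +x, 56 mm high; origin under its middle
- carton: bystander: closed cardboard carton 110 x 80 x 60 mm, origin at the centre of its underside
- tape: bystander: roll of clear packing tape, 90 mm across, 48 mm high, lying flat; origin at the centre of its underside
Mind the look-alikes: they are no part of the job. What is shaped like the pack but green or purple is not meant.

How it is judged:
By the outcome, as a careful person would: the job done as asked, in the order asked, and still so for the second after the job is handed in, with the robot touching nothing.
It also fails if it takes over 53 s, if anything falls off the work surface, if the arm or the gripper's body presses on something with over 40 N, if the wrist force passes 120 N, or if a joint passes its speed limit or range.

## Working session

There is one attempt and no reset: what is moved stays moved. The work goes in short steps, Python scripts to look and compute and a shell command to move; the robot and the scene stay as the last step left them, time stands still between calls to the robot, and variables do not carry over. Pictures are saved under pics/ and viewed, and the job is handed in when it is done.

```bash
mkdir -p pics; ls; python3 - <<'E'
from plant import manip
import cv2
s=manip.get_state();print({k:s[k] for k in s})
for n in ["scene","side","wrist"]:
    c=manip.get_calibration(n);print(n,c)
    cv2.imwrite(f"pics/{n}0.png",manip.grab_frame(n))
E
```

```text
pics
{'clock': 0.0, 'qpos': array([ 8.77833412e+01,  2.05903897e+01,  6.33404090e-01, -2.06214104e-02,
       -7.01356351e+01, -1.65076273e+01]), 'dq': array([-0.0040034 , -0.07709545, -0.02696709, -0.0020069 ,  0.04393959,
       -0.05088375]), 'joint_efforts': array([ 1.65672027e-03, -5.83329391e+01,  2.93429554e+01,  6.93687692e+00,
       -5.89730407e-03,  1.24428787e-06]), 'position': array([216.54375164, 638.80934451, 230.37109618]), 'tcp_rot': array([ 1.79905688e+02, -7.73372125e-03, -1.87313025e+01]), 'wrist_force': array([-0.07952391,  0.60965828,  0.6919088 ]), 'ft_torque': array([-0.02087078,  0.03858729, -0.00065853]), 'grip_width': 85.86290299347246}
scene {'fx': 454.5005681364133, 'fy': 454.5005681364133, 'cx': 281.70966009169723, 'cy': 202.86178846093412, 'R': array([[-4.04498911e-01,  9.14538037e-01,  8.99544889e-04],
       [ 5.83084743e-01,  2.58655087e-01, -7.70136175e-01],
       [-7.04551498e-01, -3.10994733e-01, -6.37878878e-01]]), 't': array([ 304.17587126, -230.93962103, 1279.44152777])}
side {'fx': 409.44709554436264, 'fy': 409.44709554436264, 'cx': 285.3060684018972, 'cy': 210.32368981053503, 'R': array([[ 0.89230951, -0.45142036,  0.00184259],
       [-0.34395524, -0.68251856, -0.64487456],
       [ 0.29236711,  0.57479394, -0.76428621]]), 't': array([-517.30755513,  124.17244427, 1039.01152874])}
wrist {'fx': 325.19226210127806, 'fy': 325.19226210127806, 'cx': 282.9558737087003, 'cy': 210.2960486530804, 'R': array([[-0.32169996, -0.94683996,  0.00179454],
       [-0.9083051 ,  0.30914139,  0.2818039 ],
       [-0.26737797,  0.08902631, -0.95947034]]), 't': array([674.37172984, -37.21857408, 380.85867782])}
```

View pics/scene0.png

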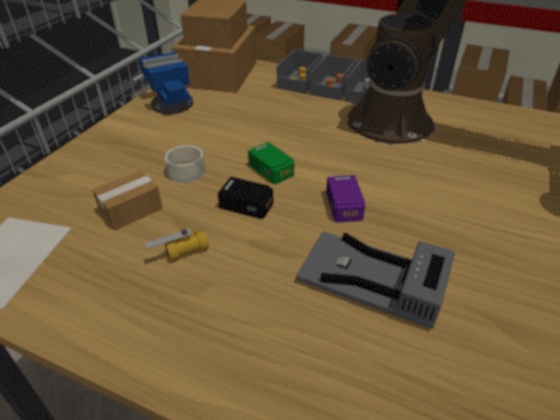

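View pics/side0.png

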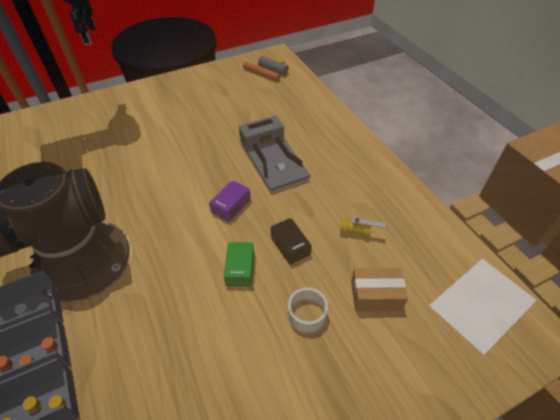

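View pics/wrist0.png

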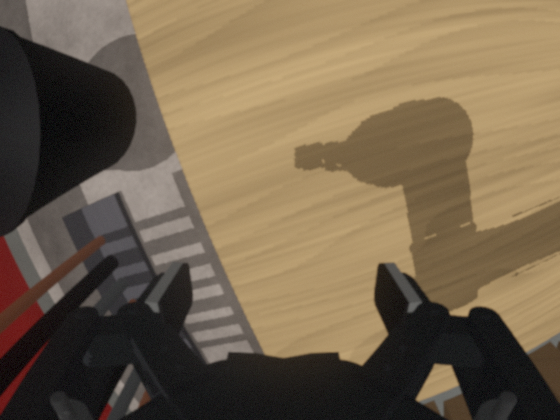

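The scene view shows the black pack near (246,197), the charger near (375,277) with its wall on the right, and green and purple decoys. The side view shows the pack at (291,240) and the charger at (273,150). I'll zoom in on both.

```bash
python3 - <<'E'
import cv2,numpy as np
a=cv2.imread("pics/scene0.png");b=cv2.imread("pics/side0.png")
cr=lambda im,x,y,w,h,k:cv2.resize(im[y:y+h,x:x+w],None,fx=k,fy=k,interpolation=cv2.INTER_CUBIC)
p=lambda im:cv2.convertScaleAbs(im,alpha=1.8,beta=10)
A=cr(a,205,165,80,60,5);B=cr(b,255,205,80,60,5)
C=cr(a,290,225,170,105,2.35);D=cr(b,225,105,100,90,3)
def fit(i): 
    o=np.zeros((300,400,3),np.uint8);h=min(300,i.shape[0]);w=min(400,i.shape[1]);o[:h,:w]=i[:h,:w];return o
cv2.imwrite("pics/zoom0.png",p(np.vstack([np.hstack([fit(A),fit(B)]),np.hstack([fit(C),fit(D)])])))
E
```

```text
(no output)
```

View pics/zoom0.png

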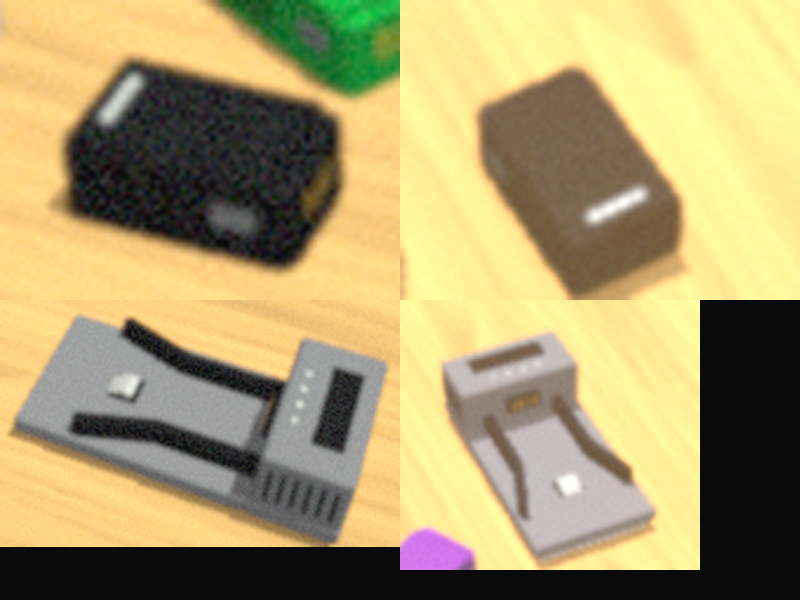

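Pack: the gauge strip (rear) is at scene (229,185) and the brass slots (nose) are at scene (269,202), so the nose points about the same way as charger +x. Now I'll turn the corner picks into world points and check the known sizes.

```bash
cat > h.py <<'E'
import numpy as np,cv2
from plant import manip
def ray(n,p,cal=None):
    c=cal or manip.get_calibration(n)
    u=(p[0]-c['cx'])/c['fx'];v=(p[1]-c['cy'])/c['fy']
    if n=='wrist':
        r=np.hypot(u,v);k=np.sin(r)/r if r>1e-9 else 1;d=np.array([u*k,v*k,np.cos(r)])
    else: d=np.array([u,v,1.])
    R=c['R'];o=-R.T@c['t'];d=R.T@d;return o,d/np.linalg.norm(d)
def onz(n,p,z,cal=None):
    o,d=ray(n,p,cal);return o+d*(z-o[2])/d[2]
def tri(ps):
    A=np.zeros((3,3));b=np.zeros(3)
    rs=[ray(n,p) for n,p in ps]
    for o,d in rs:
        P=np.eye(3)-np.outer(d,d);A+=P;b+=P@o
    X=np.linalg.solve(A,b);return X,[round(float(np.linalg.norm((np.eye(3)-np.outer(d,d))@(X-o))),1) for o,d in rs]
def proj(n,X):
    c=manip.get_calibration(n);q=c['R']@np.asarray(X,float)+c['t'];return c['fx']*q[0]/q[2]+c['cx'],c['fy']*q[1]/q[2]+c['cy']
E
python3 - <<'E'
from h import *
np.set_printoptions(precision=1,suppress=True)
a=cv2.imread("pics/scene0.png");b=cv2.imread("pics/side0.png")
S=lambda x,y:(205+x/5-.4,165+y/5-.4)
T=lambda x,y:(255+x/5-.4,205+y/5-.4)
C=lambda x,y:(290+x/2.35-.3,225+(y-300)/2.35-.3)
D=lambda x,y:(225+(x-400)/3-.3,105+(y-300)/3-.3)
# bright blobs: strip & catch
def blob(im,x0,y0,w,h):
    g=cv2.cvtColor(im[y0:y0+h,x0:x0+w],cv2.COLOR_BGR2GRAY).astype(float)
    t=.6*g.max()+.4*np.median(g);ys,xs=np.where(g>t);wt=g[ys,xs]-np.median(g)
    m=(np.average(xs,weights=wt)+x0,np.average(ys,weights=wt)+y0)
    c=np.cov(np.vstack([xs,ys]));ev,V=np.linalg.eigh(c);return m,V[:,1],len(xs)
for nm,s,t in [("strip",blob(a,222,178,14,14),blob(b,288,238,20,14)),("catch",blob(a,332,252,24,18),blob(b,273,158,18,16))]:
    print(nm,s,t,tri([("scene",s[0]),("side",t[0])]))
for nm,p,q in [("open R",C(15,425),D(540,555)),("open L",C(78,317),D(653,516)),("wall front L",C(303,340),D(578,375)),("wall front R",C(247,465),D(462,415)),
  ("wall back L",C(386,365),D(549,334)),("wall back R",C(333,490+10),D(444,366)),("railtipL",C(127,322),D(629,470)),("railtipR",C(76,418),D(522,510))]:
    print(nm,*tri([("scene",p),("side",q)]))
print("pack corners at z46 scene",[onz("scene",S(*p),46) for p in [(130,65),(75,130),(290,185),(335,110)]])
print("side",[onz("side",T(*p),46) for p in [(485,110-0),(580,70),(678,205),(578,290-15)]] if 0 else [onz("side",T(x-400,y),46) for x,y in [(482,108),(580,70),(680,208),(575,265)]])
E
```

```text
strip ((np.float64(225.61495457721873), np.float64(181.85849056603774)), array([-0.7, -0.7]), 50) ((np.float64(298.487922705314), np.float64(245.09661835748793)), array([-0.9,  0.5]), 28) (array([ 494.9, -243.1,   52.4]), [1.9, 1.9])
catch ((np.float64(344.56917293233084), np.float64(260.3721804511278)), array([-0.5,  0.8]), 39) ((np.float64(281.15376458112405), np.float64(165.7253446447508)), array([-0.9, -0.5]), 29) (array([591.2,  52.8,  28.6]), [1.4, 1.4])
open R [571.6  -7.6 -37.5] [42.3, 42.3]
open L [609.  -20.4  67.6] [37.4, 37.4]
wall front L [619.5 145.3 115.9] [34.8, 34.8]
wall front R [565.  179.6  -1.5] [40.1, 40.1]
wall back L [621.9 203.9 121.7] [28.9, 28.9]
wall back R [575.6 247.6   7.7] [43.3, 43.3]
railtipL [612.9  24.2  84.7] [31.7, 31.7]
railtipR [568.4  39.2 -13.2] [37.0, 37.0]
pack corners at z46 scene [array([ 471.3, -246.5,   46. ]), array([ 521.3, -245.4,   46. ]), array([ 517.4, -146.6,   46. ]), array([ 464.2, -150.9,   46. ])]
side [array([ 460.9, -153.5,   46. ]), array([ 517.3, -153.8,   46. ]), array([ 521.2, -253.9,   46. ]), array([ 459.5, -260.4,   46. ])]
```

The left/right matches between the two views were swapped, because the scene camera faces the robot. The strip's search box also included background. I'll redo both.

```bash
python3 - <<'E'
from h import *
np.set_printoptions(precision=1,suppress=True)
a=cv2.imread("pics/scene0.png");b=cv2.imread("pics/side0.png")
S=lambda x,y:(205+x/5-.4,165+y/5-.4)
T=lambda x,y:(255+(x-400)/5-.4,205+y/5-.4)
C=lambda x,y:(290+x/2.35-.3,225+(y-300)/2.35-.3)
D=lambda x,y:(225+(x-400)/3-.3,105+(y-300)/3-.3)
for nm,p,q in [("open near",C(15,428),D(653,516)),("open far",C(78,317),D(540,555)),("wall front near",C(247,465),D(578,375)),("wall front far",C(303,340),D(462,415)),
  ("wall back near",C(333,545),D(575,335)),("wallbackfar",C(386,365),D(444,366)),("railtip near",C(76,418),D(629,472)),("railtip far",C(127,322),D(524,512)),
  ("pk rear far",S(130,65),T(575,265)),("pk rear near",S(72,135),T(680,208)),("pk nose near",S(290,188),T(580,70)),("pk nose far",S(335,110),T(482,108)),("strip a",S(105,120),T(645,190)),("strip b",S(135,78),T(590,218))]:
    print(nm,*tri([("scene",p),("side",q)]))
E
```

```text
open near [652.8 -14.1  12.6] [1.5, 1.5]
open far [526.5 -12.6  18.4] [2.2, 2.2]
wall front near [657.5 158.5  61.3] [2.4, 2.4]
wall front far [524.1 165.7  58.6] [4.1, 4.1]
wall back near [690.2 225.7  53.6] [5.2, 5.2]
wallbackfar [534.4 229.   69.6] [1.0, 1.0]
railtip near [647.3  30.3  37.8] [0.0, 0.0]
railtip far [531.5  31.3  34.3] [1.5, 1.5]
pk rear far [ 461.7 -253.9   36.7] [1.3, 1.3]
pk rear near [ 521.7 -249.4   41.4] [2.1, 2.1]
pk nose near [ 517.4 -149.1   42.4] [2.3, 2.3]
pk nose far [ 461.6 -152.    43.9] [0.1, 0.1]
strip a [ 510.7 -236.8   46.5] [0.0, 0.0]
strip b [ 478.8 -239.6   46.2] [0.3, 0.3]
```

Charger: the axis is along world +y at x≈590, with the open end at y≈-13, the wall at y≈167 and the mouth at y≈32. The 130 mm width and 180 mm deck length agree. Pack: centre about (491,-201), nose towards +y, yaw about 92–94°. I'll move over it with tool yaw -90.

```bash
python3 -m inch '[[35,-42,0,0,0,-0.078,85],[35,-42,0,0,0,-0.078,85],[35,-42,0,0,0,-0.078,85],[35,-42,0,0,0,-0.078,85],[35,-42,0,0,0,-0.078,85],[35,-42,0,0,0,-0.078,85],[35,-42,0,0,0,-0.078,85],[35,-42,0,0,0,-0.078,85],[0,-55,0,0,0,-0.078,85],[0,-55,0,0,0,-0.078,85],[0,-55,0,0,0,-0.078,85],[0,-55,0,0,0,-0.078,85]]'
```

```text
clock: 1.65
position: [501.1, 66.7, 226.1]
tcp_rot: [179.6, -0.1, -73.8]
wrist_force: [0.9, -0.5, 0.6]
grip_width: 85.2
```

```bash
python3 -m inch '[[-2,-54,0,0,0,-0.057,85],[-2,-54,0,0,0,-0.057,85],[-2,-54,0,0,0,-0.057,85],[-2,-54,0,0,0,-0.057,85],[-2,-54,0,0,0,-0.057,85],[0,0,0,0,0,0,85],[0,0,0,0,0,0,85]]'; python3 - <<'E'
from h import *
import json
c=manip.get_calibration("wrist");im=manip.grab_frame("wrist");cv2.imwrite("pics/w1.png",im)
np.savez("w1.npz",**c); print(-c['R'].T@c['t'],manip.get_state()['position'],manip.get_state()['tcp_rot'])
E
```

```text
clock: 2.52
position: [487.7, -215.3, 225.6]
tcp_rot: [179.6, -0.1, -91.0]
wrist_force: [-0.1, 0.3, -1.3]
grip_width: 84.8
[ 487.77260179 -286.82382023  369.94186358] [ 487.76829186 -214.94152292  225.61246859] [ 1.79578134e+02 -8.08815452e-02 -9.09461812e+01]
```

View pics/w1.png

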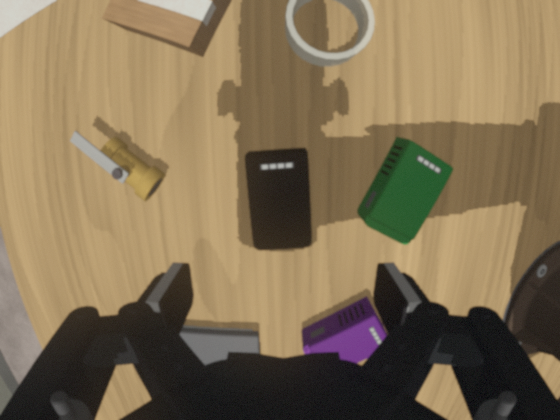

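The wrist view shows the pack nearly from above: strip (rear) at (277,167), nose edge at (282,247), sides roughly at columns 247 and 310. I'll segment it and cast the top outline onto z=46.

```bash
python3 - <<'E'
from h import *
np.set_printoptions(precision=1,suppress=True)
im=cv2.imread("pics/w1.png");c=dict(np.load("w1.npz"))
g=im.max(2);m=((g<70)).astype(np.uint8)
roi=np.zeros_like(m);roi[140:255,235:322]=1
m=cv2.morphologyEx(m*roi,cv2.MORPH_CLOSE,np.ones((7,7)))
cs,_=cv2.findContours(m,0,1);k=max(cs,key=cv2.contourArea);print(cv2.boundingRect(k),cv2.contourArea(k))
W=np.array([onz("wrist",p,46,c)[:2] for p in k[:,0,:].astype(float)],np.float32)
(cx,cy),wh,an=cv2.minAreaRect(W);print(cx,cy,wh,an)
# per-edge fits: pts by y in world
for lo,hi in [(-235,-165)]:
    s=W[(W[:,1]>lo)&(W[:,1]<hi)];
    for t in (s[s[:,0]<cx],s[s[:,0]>cx]):
        p=np.polyfit(t[:,1],t[:,0],1);print("side dx/dy",p[0],np.degrees(np.arctan(p[0])),"x at -201",np.polyval(p,-201))
print("y range",W[:,1].min(),W[:,1].max())
v=im.copy();cv2.drawContours(v,[k],-1,(0,0,255),1);cv2.imwrite("pics/w1m.png",cv2.resize(v[120:280,200:360],None,fx=3.5,fy=3.5))
E
```

```text
(246, 148, 65, 101) 5709.5
490.94696044921875 -202.39312744140625 (62.2691764831543, 105.78112030029297) 2.786189079284668
side dx/dy -0.043705447667728894 -2.502545078297698 x at -201 460.2887307783853
side dx/dy -0.053141462162677656 -3.0419201762217876 x at -201 521.4755215319258
y range -256.2488 -149.5811
```

View pics/w1m.png

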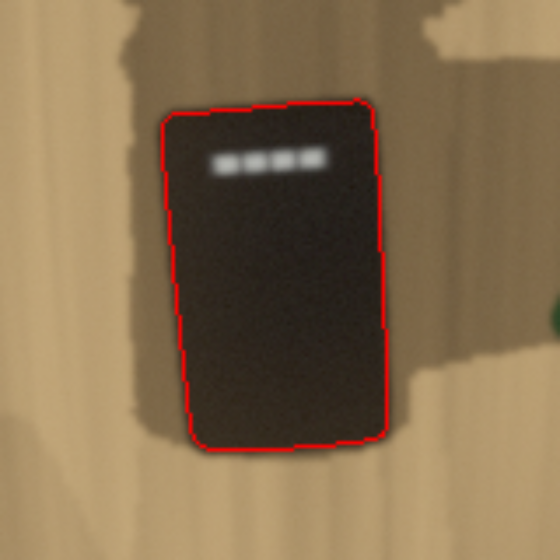

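Measured size is 62×106 (64×105 expected), with centre (491,-202.5) and yaw 92.8°. Tool yaw should be -87.2, a +0.066 rad turn. Descending.

```bash
python3 -m inch '[[3,10,-30,0,0,0.066,85],[0,0,-45,0,0,0,85],[0,0,-45,0,0,0,85],[0,0,-35,0,0,0,85],[0,0,0,0,0,0,85],[0,0,0,0,0,0,85]]'
```

```text
clock: 3.32
position: [493.9, -198.0, 70.1]
tcp_rot: [179.9, -0.1, -86.3]
wrist_force: [0.3, -0.2, 0.5]
grip_width: 84.9
```

```bash
python3 -m inch '[[-2,-6,-10,0,0,-0.012,85],[-1,0,-22,0,0,0,85],[0,0,-16,0,0,0,85],[0,0,0,0,0,0,85],[0,0,0,0,0,0,85]]'; python3 - <<'E'
from h import *
cv2.imwrite("pics/w2.png",manip.grab_frame("wrist"))
E
```

```text
clock: 3.95
position: [494.9, -205.0, 26.2]
tcp_rot: [-179.4, -0.2, -87.0]
wrist_force: [0.4, 0.0, 0.6]
grip_width: 84.9
```

View pics/w2.png

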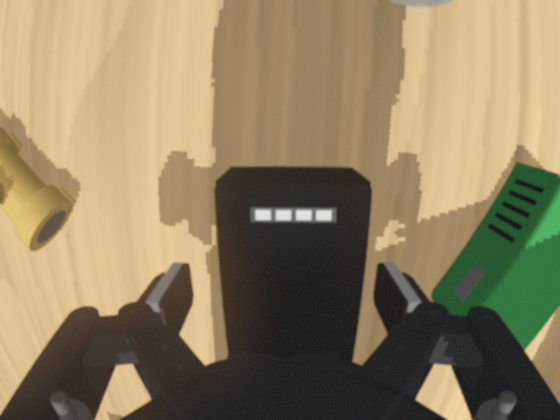

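The pack sits off-centre between the pads (left gap about 28 px, right about 11), so the tool should go about 4 mm towards -x. First I'll check the clearance to the green decoy.

```bash
python3 - <<'E'
from h import *
c=dict(np.load("w1.npz"))
for p,z in [((360,212),46),((360,212),20),((400,140),46)]: print(p,z,onz("wrist",p,z,c).round(1))
E
python3 -m inch '[[-4,0,-7,0,0,-0.004,85],[0,0,-5,0,0,0,85],[0,0,0,0,0,0,85]]'
```

```text
(360, 212) 46 [ 405.6 -188.5   46. ]
(360, 212) 20 [ 399.  -180.6   20. ]
(400, 140) 46 [ 364.7 -265.5   46. ]
clock: 4.38
position: [491.2, -205.0, 14.6]
tcp_rot: [-179.3, -0.2, -87.3]
wrist_force: [-0.6, 0.2, 0.8]
grip_width: 84.8
```

Green is 28 mm clear of the finger backs. Closing.

```bash
python3 -m inch '[[0,0,0,0,0,0,64],[0,0,0,0,0,0,60],[0,0,0,0,0,0,55],[0,0,0,0,0,0,55],[0,0,0,0,0,0,55],[0,0,0,0,0,0,55]]'
```

```text
clock: 5.12
position: [491.3, -205.1, 14.9]
tcp_rot: [-179.3, -0.2, -87.3]
wrist_force: [-0.7, 0.5, 0.2]
grip_width: 63.0
```

Gripped at 63 mm. I'll lift, then pass over the charger so the wrist camera can measure its axis precisely.

```bash
python3 -m inch '[[0,0,15,0,0,0,55],[0,0,40,0,0,0,55],[0,0,50,0,0,0,55],[10,30,50,0,0,0,55],[12,50,40,0,0,-0.01,55],[13,50,5,0,0,-0.01,55],[13,50,0,0,0,-0.01,55],[13,50,0,0,0,-0.01,55],[13,50,0,0,0,-0.01,55],[13,50,0,0,0,0,55],[13,50,0,0,0,0,55],[6,50,0,0,0,0,55]]'
```

```text
clock: 6.62
position: [589.2, 233.5, 225.3]
tcp_rot: [-179.6, 0.1, -90.7]
wrist_force: [1.3, -0.9, -4.1]
grip_width: 62.8
```

```bash
python3 -m inch '[[0,0,0,0,0,0,55],[0,0,0,0,0,0,55]]'; python3 - <<'E'
from h import *
c=manip.get_calibration("wrist");im=manip.grab_frame("wrist");cv2.imwrite("pics/w3.png",im)
np.savez("w3.npz",**c); print(manip.get_state()['position'],manip.get_state()['tcp_rot'])
cv2.imwrite("pics/w3b.png",cv2.convertScaleAbs(im,alpha=1.6,beta=10))
E
```

```text
clock: 6.88
position: [587.9, 236.6, 224.6]
tcp_rot: [-179.8, 0.1, -90.5]
wrist_force: [0.4, -0.3, -5.0]
grip_width: 63.4
[588.04397539 236.44177671 224.66115984] [-1.79739209e+02  9.19102149e-02 -9.05313697e+01]
```

View pics/w3b.png

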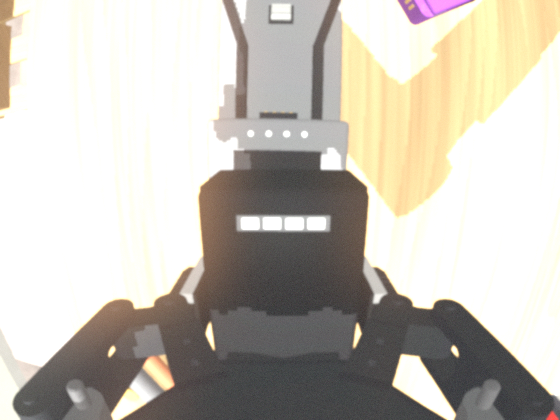

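The charger is only partly in view (wall top at rows 120–145, catch at (281,12)). I'll back off 90 mm, which is on the way to the placing spot anyway.

```bash
python3 -m inch '[[0,-30,0,0,0,0.004,55],[0,-40,0,0,0,0.004,55],[0,-30,0,0,0,0,55],[0,0,0,0,0,0,55],[0,0,0,0,0,0,55]]'; python3 - <<'E'
from h import *
c=manip.get_calibration("wrist");im=manip.grab_frame("wrist");cv2.imwrite("pics/w4.png",im)
np.savez("w4.npz",**c); print(manip.get_state()['position'],manip.get_state()['tcp_rot'])
cv2.imwrite("pics/w4b.png",cv2.convertScaleAbs(im[:200,150:430],alpha=1.3,beta=10)); cv2.imwrite("pics/w4c.png",cv2.resize(im[:190,170:400],None,fx=3.1,fy=3.1))
E
```

```text
clock: 7.55
position: [586.0, 128.8, 226.1]
tcp_rot: [-179.8, 0.1, -90.3]
wrist_force: [-0.7, 0.3, -4.9]
grip_width: 63.1
[586.00657918 129.01592183 226.17086193] [-1.79751758e+02  1.21143849e-01 -9.03227904e+01]
```

View pics/w4c.png

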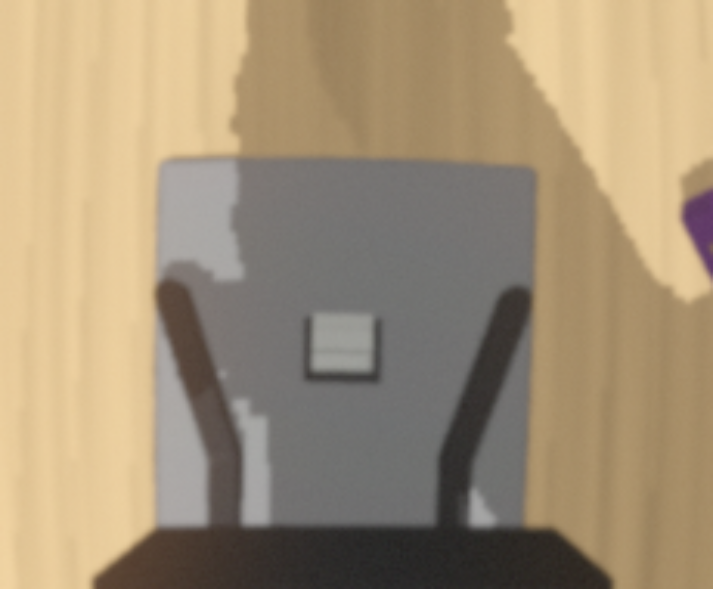

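The full open end is in view: deck corners at zoom (160,162) and (535,170), the flared rails, and the catch at zoom (342,345).

```bash
python3 - <<'E'
from h import *
c=dict(np.load("w4.npz"));im=cv2.imread("pics/w4.png")
Z=lambda x,y:(170+x/3.1-.3,y/3.1-.3)
def P(n,q,z): 
    X=onz("wrist",Z(*q),z,c);print(n,X.round(1));return X
for n,q,z in [("cornerE",(158,160),24),("cornerW",(537,168),24),("sideE",(155,520),24),("sideW",(525,520),24),("catch slot L",(306,345),24),("catch slot R",(379,345),24),("catch slot end",(342,380),24),
 ("tipE",(172,275),40),("tipW",(516,285),40),("railE inner",(242,520),40),("railW inner",(438,520),40),("railE outer",(207,520),40),("railW outer",(470,520),40),("bendE in",(242,450),40),("bendW in",(441,455),40)]: P(n,q,z)
E
```

```text
cornerE [652.3 -16.2  24. ]
cornerW [523.3 -12.2  24. ]
sideE [656.2 110.4  24. ]
sideW [526.5 111.3  24. ]
catch slot L [602.2  50.7  24. ]
catch slot R [577.5  50.9  24. ]
catch slot end [590.1  62.8  24. ]
tipE [644.8  26.4  40. ]
tipW [533.3  30.7  40. ]
railE inner [623.5 108.5  40. ]
railW inner [558.4 108.9  40. ]
railE outer [635.2 108.3  40. ]
railW outer [547.8 108.9  40. ]
bendE in [622.9  85.1  40. ]
bendW in [557.6  87.2  40. ]
```

The charger's axis is x ≈ 587.8 + 0.028·(y+14.2), so yaw is about 88.3°; width, slot and rails all agree. The wall is at y≈165.7. I'll place the pack with its nose about 92 mm out, which is TCP ≈ (588.7, 18.8) at yaw -91.7.

```bash
python3 -m inch '[[1,-40,0,0,0,-0.012,55],[1,-50,-20,0,0,-0.012,55],[1,-15,-45,0,0,0,55],[0,0,-45,0,0,0,55],[0,0,-40,0,0,0,55],[0,0,0,0,0,0,55],[0,0,0,0,0,0,55]]'
```

```text
clock: 8.48
position: [591.7, 25.2, 76.0]
tcp_rot: [-179.4, 0.2, -91.4]
wrist_force: [-0.2, 0.1, -4.2]
grip_width: 62.9
```

```bash
python3 -m inch '[[-3,-6,-10,0,0,-0.005,55],[0,0,-14,0,0,0,55],[0,0,-3,0,0,0,55],[0,0,0,0,0,0,55]]'; python3 - <<'E'
from h import *
a=manip.grab_frame("scene");b=manip.grab_frame("side");w=manip.grab_frame("wrist")
cv2.imwrite("pics/p5.png",np.vstack([np.hstack([cv2.resize(a[210:340,280:460],(400,290)),cv2.resize(b[95:205,220:330],(400,300))[:290]]),np.hstack([cv2.resize(w,(400,300)),np.zeros((300,400,3),np.uint8)])]))
E
```

```text
clock: 8.98
position: [590.9, 20.0, 51.1]
tcp_rot: [-179.0, 0.3, -91.7]
wrist_force: [0.3, -0.7, -4.8]
grip_width: 62.9
```

View pics/p5.png

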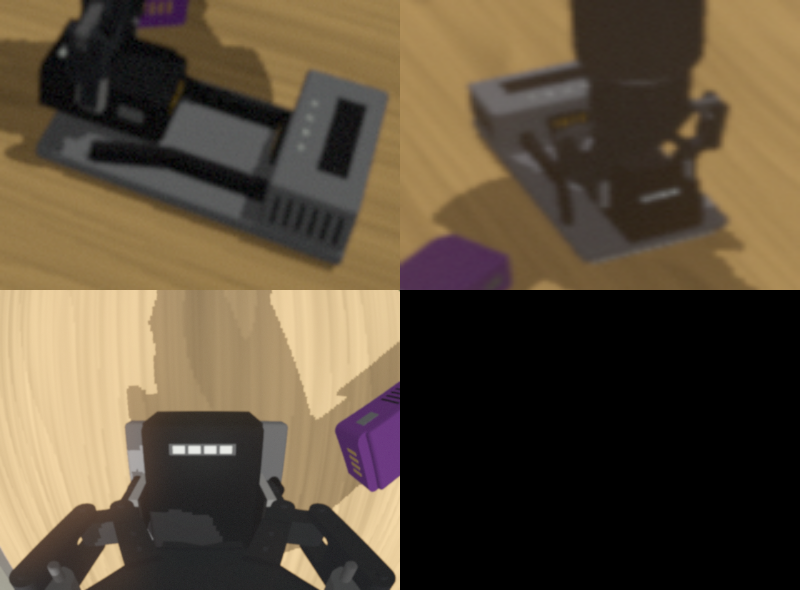

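The pack is over the deck between the rails, about 2 mm too far towards +x. I'll correct that and lower gently by feel.

```bash
python3 -m inch '[[-2,-1,-5,-0.005,0,0,55],[0,0,-3,0,0,0,55],[0,0,-1,0,0,0,55]]'; python3 -m inch '[[0,0,-1,0,0,0,55],[0,0,-1,0,0,0,55]]'
```

```text
clock: 9.5
position: [589.3, 19.1, 42.5]
tcp_rot: [-178.9, 0.0, -91.6]
wrist_force: [-0.1, -0.7, -3.4]
grip_width: 63.2
clock: 9.75
position: [589.3, 19.1, 40.4]
tcp_rot: [-178.9, 0.0, -91.6]
wrist_force: [-0.5, 0.3, -3.4]
grip_width: 62.9
```

```bash
python3 -m inch '[[0,0,-1,-0.004,0,0,55],[0,0,0,0,0,0,55]]'; python3 -m inch '[[0,0,-1,-0.003,0,0,55],[0,0,0,0,0,0,55]]'
```

```text
clock: 10.0
position: [589.3, 19.1, 39.4]
tcp_rot: [-178.9, -0.2, -91.6]
wrist_force: [-0.7, 1.1, -3.9]
grip_width: 62.7
clock: 10.25
position: [589.5, 19.2, 39.1]
tcp_rot: [-178.9, -0.4, -91.6]
wrist_force: [-1.9, 0.1, -0.7]
grip_width: 63.2
```

Most of the weight is now carried by the deck (Fz went from -4.9 to -0.7). Lowering a touch more and releasing.

```bash
python3 -m inch '[[0,0,-0.4,0,0,0,55],[0,0,0,0,0,0,66],[0,0,0,0,0,0,72],[0,0,0,0,0,0,80],[0,0,0,0,0,0,80]]'; python3 -m inch '[[0,0,15,0,0,0,80],[0,0,35,0,0,0,80],[0,-25,35,0,0,0,80],[0,-55,0,0,0,0,40],[0,0,0,0,0,0,0],[0,0,0,0,0,0,0]]'; python3 - <<'E'
from h import *
a=manip.grab_frame("scene");b=manip.grab_frame("side");w=manip.grab_frame("wrist")
cv2.imwrite("pics/p6.png",np.vstack([np.hstack([cv2.resize(a[210:340,280:460],(400,290)),cv2.resize(b[95:205,220:330],(400,300))[:290]]),np.hstack([cv2.resize(w,(400,300)),np.zeros((300,400,3),np.uint8)])]))
E
```

```text
clock: 10.88
position: [591.3, 19.6, 39.6]
tcp_rot: [-178.7, -0.3, -91.6]
wrist_force: [0.2, 0.7, 0.8]
grip_width: 80.0
clock: 11.62
position: [592.7, -62.3, 133.3]
tcp_rot: [-178.4, -0.4, -91.5]
wrist_force: [-0.4, -0.1, 0.3]
grip_width: 25.8
```

View pics/p6.png

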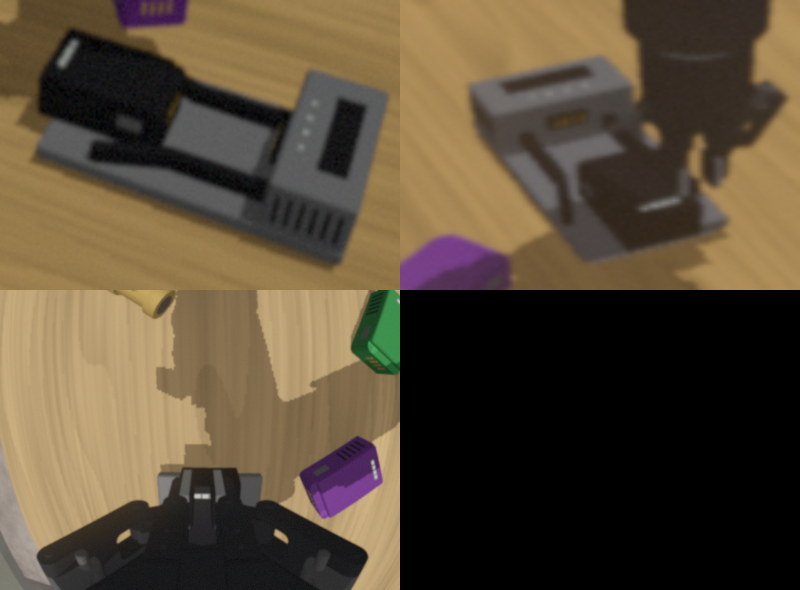

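The pack rests on the deck with its nose between the rails and the catch pressed under it. Rear face is at y≈-31. I'll level the tool, shut the fingers and lower behind the pack to about 20 mm above the deck.

```bash
python3 -m inch '[[-4,-2,-5,0.007,0.028,0,0],[0,0,-35,0,0,0,0],[0,0,-25,0,0,0,0],[0,0,0,0,0,0,0],[0,0,0,0,0,0,0]]'
```

```text
clock: 12.4
position: [588.0, -61.2, 65.0]
tcp_rot: [179.5, 0.0, -91.1]
wrist_force: [0.4, 0.6, 1.0]
grip_width: 0.2
```

```bash
python3 -m inch '[[0,0,-15,0,-0.005,-0.006,0],[0,0,-5,0,0,0,0],[0,0,0,0,0,0,0],[0,0,0,0,0,0,0]]'; python3 - <<'E'
from h import *
print(manip.get_state()['wrist_force'].round(2))
b=manip.grab_frame("side");w=manip.grab_frame("wrist")
cv2.imwrite("pics/p7.png",np.hstack([cv2.resize(w,(400,300)),cv2.resize(b[95:205,220:330],(300,300))]))
E
```

```text
clock: 12.9
position: [590.5, -60.6, 48.4]
tcp_rot: [-179.9, 0.1, -91.4]
wrist_force: [0.1, 0.6, -0.6]
grip_width: -0.2
[ 0.05  0.61 -0.63]
```

View pics/p7.png

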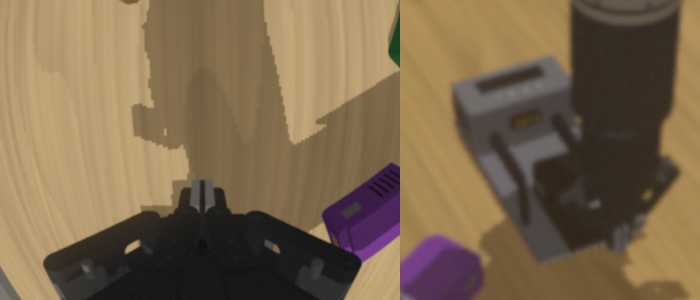

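```bash
python3 - <<'E'
from h import *
a=manip.grab_frame("scene");b=manip.grab_frame("side");hs=cv2.cvtColor(a,cv2.COLOR_BGR2HSV)
for n,im in (("scene",a),("side",b)):
    hs=cv2.cvtColor(im,cv2.COLOR_BGR2HSV);m=cv2.inRange(hs,(130,90,40),(160,255,255))
    cs,_=cv2.findContours(m,0,1);k=max(cs,key=cv2.contourArea)
    W=np.array([onz(n,p,46)[:2] for p in k[:,0].astype(float)]);print(n,W.min(0).round(),W.max(0).round())
E
python3 -m inch '[[-3,4,-3,0,0,0,0],[0,4,0,0,0,0,0],[0,0,0,0,0,0,0]]'
```

```text
scene [356. -52.] [514.  55.]
side [344. -85.] [459.  41.]
clock: 13.48
position: [587.0, -52.1, 44.9]
tcp_rot: [-179.9, 0.1, -91.4]
wrist_force: [-0.2, 0.6, -0.3]
grip_width: 0.4
```

The purple decoy is at x ≲ 470, well clear. Approaching contact in small steps.

```bash
for i in 1; do python3 -m inch '[[0,3,0,0,0,0,0],[0,3,0,0,0,0,0],[0,0,0,0,0,0,0]]'; python3 -m inch '[[0,3,0,0,0,0,0],[0,2,0,0,0,0,0]]'; python3 -m inch '[[0,3,0,0,0,0,0],[0,2,0,0,0,0,0]]'; done
```

```text
clock: 13.85
position: [587.1, -45.4, 45.0]
tcp_rot: [-179.9, 0.1, -91.4]
wrist_force: [-0.3, -1.0, 0.9]
grip_width: 0.2
clock: 14.1
position: [587.1, -40.3, 45.0]
tcp_rot: [-179.9, 0.1, -91.4]
wrist_force: [0.7, 0.4, 0.6]
grip_width: 0.0
clock: 14.35
position: [586.9, -35.4, 44.9]
tcp_rot: [-180.0, 0.0, -91.4]
wrist_force: [0.3, -2.3, 0.4]
grip_width: 0.2
```

```bash
python3 -m inch '[[0.1,3,0,0,0,0,0],[0.1,3,0,0,0,0,0]]'; python3 -m inch '[[0.1,3,0,0,0,0,0],[0.1,3,0,0,0,0,0]]';python3 -m inch '[[0.1,3,0,0,0,0,0],[0.1,3,0,0,0,0,0]]'
```

```text
clock: 14.6
position: [586.9, -29.5, 45.0]
tcp_rot: [-180.0, 0.0, -91.4]
wrist_force: [0.9, -2.8, 0.1]
grip_width: -0.2
clock: 14.85
position: [587.1, -23.2, 45.0]
tcp_rot: [-180.0, -0.0, -91.4]
wrist_force: [-0.2, -2.3, 0.8]
grip_width: -0.2
clock: 15.1
position: [587.3, -16.8, 45.0]
tcp_rot: [-180.0, -0.0, -91.4]
wrist_force: [0.0, -2.4, 1.0]
grip_width: 0.4
```

```bash
python3 - <<'E'
from h import *
a=manip.grab_frame("scene");b=manip.grab_frame("side")
cv2.imwrite("pics/p8.png",np.hstack([cv2.resize(a[210:340,280:460],(400,290)),cv2.resize(b[95:205,220:330],(400,300))[:290]]))
E
```

```text
(no output)
```

View pics/p8.png

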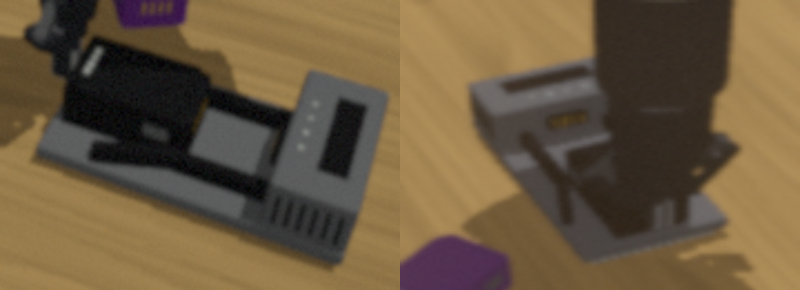

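The pack is sliding in straight, at about 2.5–3 N of friction, and the charger hasn't moved. Continuing.

```bash
python3 -m inch '[[0.2,3,0,0,0,0,0],[0.2,3,0,0,0,0,0],[0.1,3,0,0,0,0,0],[0.1,3,0,0,0,0,0]]'; python3 -m inch '[[0.1,3,0,0,0,0,0],[0.1,3,0,0,0,0,0]]'; python3 -m inch '[[0.1,3,0,0,0,0,0],[0.1,3,0,0,0,0,0]]'; python3 -m inch '[[0.1,3,0,0,0,0,0],[0.1,3,0,0,0,0,0]]'; python3 -m inch '[[0.1,3,0,0,0,0,0],[0.1,3,0,0,0,0,0]]'
```

```text
clock: 15.7
position: [587.9, -4.1, 45.0]
tcp_rot: [-180.0, -0.0, -91.4]
wrist_force: [-1.7, -2.6, 1.1]
grip_width: 0.3
clock: 15.95
position: [588.1, 2.4, 45.0]
tcp_rot: [-180.0, -0.0, -91.4]
wrist_force: [-0.5, -3.4, 0.8]
grip_width: -0.2
clock: 16.2
position: [588.3, 8.8, 45.0]
tcp_rot: [-180.0, -0.0, -91.4]
wrist_force: [-0.6, -3.6, 0.6]
grip_width: -0.3
clock: 16.45
position: [588.4, 15.2, 45.0]
tcp_rot: [-180.0, -0.0, -91.4]
wrist_force: [-0.0, -2.9, 0.1]
grip_width: 0.3
clock: 16.7
position: [588.6, 21.7, 45.0]
tcp_rot: [-180.0, -0.0, -91.4]
wrist_force: [0.1, -3.9, 1.0]
grip_width: 0.1
```

```bash
python3 -m inch '[[0.1,3,0,0,0,0,0],[0.1,3,0,0,0,0,0]]'; python3 -m inch '[[0.1,3,0,0,0,0,0],[0.1,3,0,0,0,0,0]]'; python3 - <<'E'
from h import *
a=manip.grab_frame("scene");cv2.imwrite("pics/s9.png",a);o=cv2.imread("pics/scene0.png")
cv2.imwrite("pics/p9.png",np.hstack([cv2.resize(a[220:330,280:460],None,fx=2.2,fy=2.2),cv2.resize(o[220:330,280:460],None,fx=2.2,fy=2.2)]))
E
```

```text
clock: 16.95
position: [588.9, 28.0, 45.0]
tcp_rot: [-180.0, -0.0, -91.4]
wrist_force: [-0.7, -2.1, 0.7]
grip_width: 0.2
clock: 17.2
position: [589.0, 34.5, 45.0]
tcp_rot: [-180.0, -0.0, -91.4]
wrist_force: [-0.8, -2.7, 1.3]
grip_width: 0.2
```

View pics/p9.png

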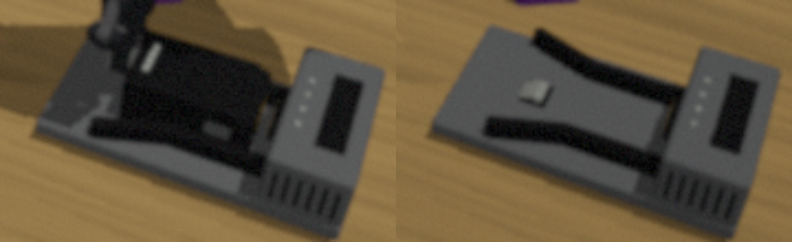

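The charger hasn't moved yet and the nose gap is about 20 mm. I'll slow down for the contacts and the catch.

```bash
python3 -m inch '[[0.1,3,0,0,0,0,0],[0.1,3,0,0,0,0,0]]'; python3 -m inch '[[0.1,3,0,0,0,0,0],[0,2,0,0,0,0,0]]'; python3 -m inch '[[0,1.5,0,0,0,0,0]]'; python3 -m inch '[[0,1.5,0,0,0,0,0]]'; python3 -m inch '[[0,1.5,0,0,0,0,0]]'
```

```text
clock: 17.5
position: [589.3, 41.0, 45.0]
tcp_rot: [-180.0, -0.0, -91.4]
wrist_force: [-1.5, -3.9, 1.5]
grip_width: 0.2
clock: 17.75
position: [589.4, 46.4, 45.0]
tcp_rot: [-180.0, -0.0, -91.4]
wrist_force: [0.4, -3.7, 0.1]
grip_width: -0.1
clock: 17.88
position: [589.4, 48.0, 45.0]
tcp_rot: [-180.0, -0.0, -91.4]
wrist_force: [0.2, -3.2, 1.0]
grip_width: 0.1
clock: 18.0
position: [589.5, 49.6, 45.0]
tcp_rot: [-180.0, -0.0, -91.4]
wrist_force: [0.4, -4.0, 0.9]
grip_width: -0.0
clock: 18.12
position: [589.6, 51.2, 45.0]
tcp_rot: [-180.0, -0.0, -91.4]
wrist_force: [0.1, -3.7, 0.5]
grip_width: 0.2
```

```bash
for i in 1; do python3 -m inch '[[0,1.5,0,0,0,0,0]]'; python3 -m inch '[[0,1.5,0,0,0,0,0]]'; python3 -m inch '[[0,1.5,0,0,0,0,0]]'; python3 -m inch '[[0,1.5,0,0,0,0,0]]'; done | grep -E "pos|force"
```

```text
position: [589.3, 52.2, 45.0]
wrist_force: [0.1, -6.7, 1.8]
position: [589.0, 53.1, 45.0]
wrist_force: [-0.1, -6.8, 2.0]
position: [588.8, 54.0, 45.0]
wrist_force: [1.1, -8.5, 0.6]
position: [588.6, 54.7, 45.1]
wrist_force: [0.5, -7.1, 1.8]
```

```bash
for i in 1; do python3 -m inch '[[0,1.5,0,0,0,0,0]]'; python3 -m inch '[[0,1.5,0,0,0,0,0]]'; python3 -m inch '[[0,1.5,0,0,0,0,0]]'; python3 -m inch '[[0,1.5,0,0,0,0,0]]';python3 -m inch '[[0,1.5,0,0,0,0,0]]'; python3 -m inch '[[0,1.5,0,0,0,0,0]]'; done | grep -E "pos|force"; python3 - <<'E'
from h import *
a=manip.grab_frame("scene");cv2.imwrite("pics/s10.png",a);o=cv2.imread("pics/scene0.png")
cv2.imwrite("pics/p10.png",np.hstack([cv2.resize(a[220:330,280:460],None,fx=2.2,fy=2.2),cv2.resize(o[220:330,280:460],None,fx=2.2,fy=2.2)]))
E
```

```text
position: [588.3, 55.4, 45.1]
wrist_force: [1.1, -8.2, 0.9]
position: [588.1, 55.9, 45.1]
wrist_force: [1.4, -8.9, 1.2]
position: [587.8, 56.5, 45.1]
wrist_force: [0.9, -8.9, 0.8]
position: [587.5, 56.9, 45.1]
wrist_force: [1.1, -8.9, 1.0]
position: [587.3, 57.3, 45.1]
wrist_force: [1.8, -9.3, 2.6]
position: [587.1, 57.6, 45.1]
wrist_force: [2.4, -9.9, 1.4]
```

View pics/p10.png

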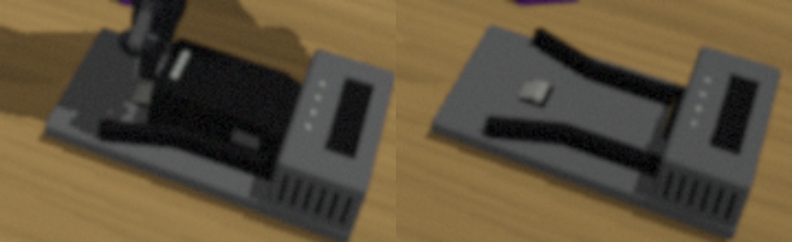

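The charger has shifted about 8–10 mm in its slots and the nose is near the wall. The tool drifted 2 mm in -x, so I'll correct that while pressing a bit more firmly.

```bash
for i in 1; do python3 -m inch '[[0.6,1.8,0,0,0,0,0]]'; python3 -m inch '[[0.6,2,0,0,0,0,0]]'; python3 -m inch '[[0.6,2,0,0,0,0,0]]'; python3 -m inch '[[0.6,2,0,0,0,0,0]]'; done | grep -E "pos|force"
```

```text
position: [587.1, 57.9, 45.1]
wrist_force: [0.4, -12.0, 2.6]
position: [587.1, 58.1, 45.2]
wrist_force: [0.1, -13.2, 2.6]
position: [587.0, 58.1, 45.2]
wrist_force: [1.9, -13.1, 3.0]
position: [587.0, 58.1, 45.2]
wrist_force: [1.5, -13.2, 2.1]
```

```bash
for i in 1; do python3 -m inch '[[0.6,2.2,0,0,0,0,0]]'; python3 -m inch '[[0.6,2.4,0,0,0,0,0]]'; python3 -m inch '[[0.6,2.4,0,0,0,0,0]]'; python3 -m inch '[[0.6,2.5,0,0,0,0,0]]'; done | grep -E "pos|force"
python3 - <<'E'
from h import *
w=manip.grab_frame("wrist");a=manip.grab_frame("scene");b=manip.grab_frame("side");cv2.imwrite("pics/s11.png",a)
cv2.imwrite("pics/p11.png",np.vstack([np.hstack([cv2.resize(a[230:320,300:460],None,fx=2.5,fy=2.5),cv2.resize(b[95:185,220:380],None,fx=2.5,fy=2.5)])]))
E
```

```text
position: [586.9, 58.1, 45.3]
wrist_force: [2.0, -13.5, 1.7]
position: [586.9, 58.2, 45.3]
wrist_force: [2.2, -14.3, 1.5]
position: [586.8, 58.2, 45.3]
wrist_force: [2.5, -15.3, 2.0]
position: [586.7, 58.2, 45.4]
wrist_force: [2.1, -15.4, 1.6]
```

View pics/p11.png

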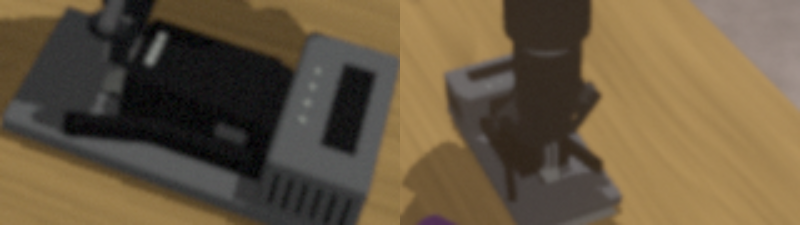

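Force is up to 15 N and the pack is stalled. I'll measure the charger's shift and the pack position relative to the wall from the scene images.

```bash
python3 - <<'E'
from h import *
o=cv2.imread("pics/scene0.png");n=cv2.imread("pics/s11.png")
G=lambda i:cv2.cvtColor(i,cv2.COLOR_BGR2GRAY)
def shift(x0,y0,x1,y1,z,X):
    t=G(o)[y0:y1,x0:x1];t=cv2.resize(t,None,fx=4,fy=4,interpolation=2);s=cv2.resize(G(n)[y0-15:y1+15,x0-20:x1+20],None,fx=4,fy=4,interpolation=2)
    r=cv2.matchTemplate(s,t,cv2.TM_CCOEFF_NORMED);_,v,_,l=cv2.minMaxLoc(r);d=np.array(l)/4-[20,15]
    p=np.array([(x0+x1)/2,(y0+y1)/2]);print(d,v,(onz("scene",p+d,z)-onz("scene",p,z)).round(1))
shift(400,240,455,322,60,None)
shift(410,245,455,290,70,None)
# strip
def strip(im,x0,y0,x1,y1):
    g=G(im)[y0:y1,x0:x1].astype(float);m=g>0.6*g.max();ys,xs=np.where(m);w=g[m];return np.average(xs,weights=w)+x0,np.average(ys,weights=w)+y0,m.sum()
s=strip(n,352,238,372,262);print(s,onz("scene",s[:2],70).round(1))
g=G(o);s0=strip(o,224,177,236,193);print(s0,onz("scene",s0[:2],46).round(1))
E
```

```text
[5.75 1.  ] 0.8771697282791138 [-1.7  9.   0. ]
[5.5 1.5] 0.946390688419342 [-0.3  9.   0. ]
(np.float64(361.71718309859153), np.float64(249.4292957746479), np.int64(49)) [591.6  81.6  70. ]
(np.float64(227.42575425585707), np.float64(181.926512725434), np.int64(62)) [ 487.9 -245.1   46. ]
```

The pack position suggests the nose may still be a few mm short: estimated gap about 5 mm, with ±3 mm uncertainty. The tool is also about 3 mm off the axis. I'll back off, look, recentre and push again.

```bash
python3 -m inch '[[1,-6,0,0,0,0,0],[1,-12,0,0,0,0,0],[0.5,-20,10,0,0,0,0],[0,-20,30,0,0,0,0],[0,0,0,0,0,0,0]]'; python3 - <<'E'
from h import *
c=manip.get_calibration("wrist");np.savez("w12.npz",**c)
w=manip.grab_frame("wrist");a=manip.grab_frame("scene");b=manip.grab_frame("side");cv2.imwrite("pics/s12.png",a);cv2.imwrite("pics/d12.png",b)
cv2.imwrite("pics/p12.png",np.vstack([np.hstack([cv2.resize(a[230:320,300:460],None,fx=2.5,fy=2.5),cv2.resize(b[95:185,220:380],None,fx=2.5,fy=2.5)]),np.hstack([cv2.resize(w,(400,300)),np.zeros((300,400,3),np.uint8)])]))
E
```

```text
clock: 21.2
position: [589.8, -2.8, 87.5]
tcp_rot: [178.9, -1.8, -91.8]
wrist_force: [0.5, 0.2, 0.7]
grip_width: 0.1
```

View pics/p12.png

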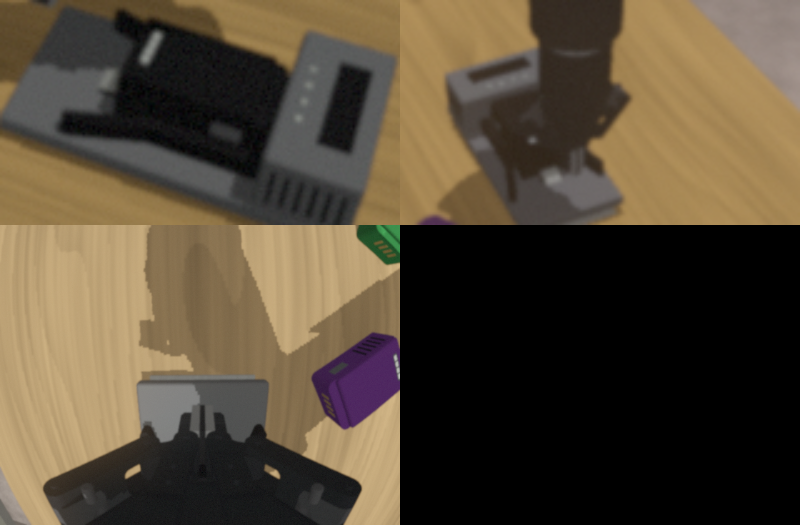

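```bash
python3 - <<'E'
from h import *
n=cv2.imread("pics/s12.png");d=cv2.imread("pics/d12.png")
f=lambda i,x,y,w,h,k:cv2.convertScaleAbs(cv2.resize(i[y:y+h,x:x+w],None,fx=k,fy=k,interpolation=2),alpha=2.2)
cv2.imwrite("pics/p12b.png",np.hstack([f(n,320,230,80,85,6),f(d,245,130,50,85,6)]))
c=dict(np.load("w1.npz"));print("strip offs",onz("wrist",(277,167),46,c))
o=cv2.imread("pics/scene0.png");G=lambda i:cv2.cvtColor(i,cv2.COLOR_BGR2GRAY)
for nm in("s11","s12"):
    n=cv2.imread(f"pics/{nm}.png")
    def sh(x0,y0,x1,y1,z):
        t=cv2.resize(G(o)[y0:y1,x0:x1],None,fx=8,fy=8,interpolation=2);s=cv2.resize(G(n)[y0-15:y1+15,x0-20:x1+20],None,fx=8,fy=8,interpolation=2)
        _,v,_,l=cv2.minMaxLoc(cv2.matchTemplate(s,t,cv2.TM_CCOEFF_NORMED));dd=np.array(l)/8-[20,15];p=np.array([(x0+x1)/2,(y0+y1)/2]);return dd,(onz("scene",p+dd,z)-onz("scene",p,z)).round(1),round(v,2)
    print(nm,sh(410,245,455,290,74))
    g=G(n)[238:262,350:372].astype(float);m=g>.6*g.max();ys,xs=np.where(m);print(onz("scene",(np.average(xs,weights=g[m])+350,np.average(ys,weights=g[m])+238),70).round(1),m.sum())
E
```

```text
strip offs [ 492.50298995 -237.42052636   46.        ]
s11 (array([5.625, 1.625]), array([-0.1,  9.1,  0. ]), 0.95)
[591.6  81.6  70. ] 49
s12 (array([4.125, 1.125]), array([-0.2,  6.7,  0. ]), 0.99)
[591.6  78.1  70. ] 52
```

View pics/p12b.png

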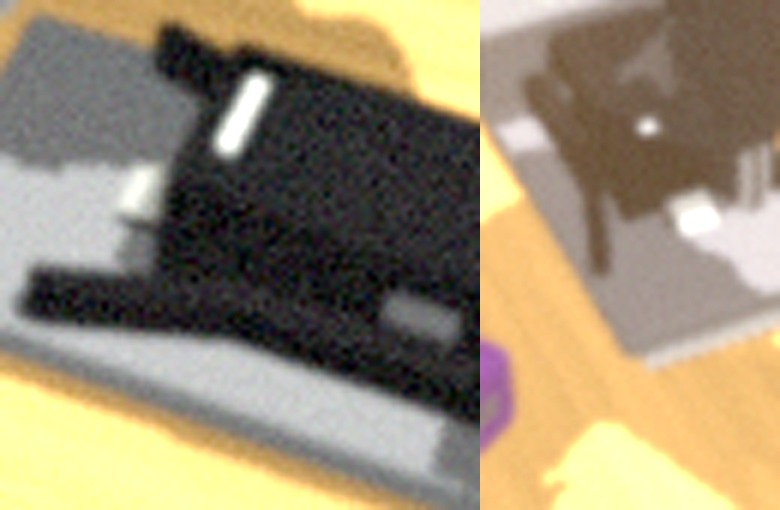

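After I backed off, the charger relaxed 2.4 mm (the feet) and the pack came back only about 1 mm relative to it. That fits being held by the catch with its 1.5 mm slack rather than ejected. The absolute estimate still says a gap of about 6 mm, so I'll check from above.

```bash
python3 -m inch '[[0,0,40,0.031,0.0,0,0],[0,20,50,0,-0.02,0,0],[0,45,40,0,0,0,0],[0,40,0,0,0,0,0],[0,20,0,0,0,0,0],[0,0,0,0,0,0,0],[0,0,0,0,0,0,0]]'; python3 - <<'E'
from h import *
c=manip.get_calibration("wrist");np.savez("w13.npz",**c)
w=manip.grab_frame("wrist");cv2.imwrite("pics/w13.png",w)
b=manip.grab_frame("side");cv2.imwrite("pics/d13.png",b);a=manip.grab_frame("scene");cv2.imwrite("pics/s13.png",a)
cv2.imwrite("pics/w13c.png",cv2.convertScaleAbs(cv2.resize(w[:260,170:400],None,fx=2.3,fy=2.3,interpolation=2),alpha=1.5,beta=15))
E
```

```text
clock: 22.22
position: [584.4, 126.8, 213.4]
tcp_rot: [179.2, -0.1, -91.6]
wrist_force: [-0.3, -0.4, -0.9]
grip_width: -0.2
```

View pics/w13c.png

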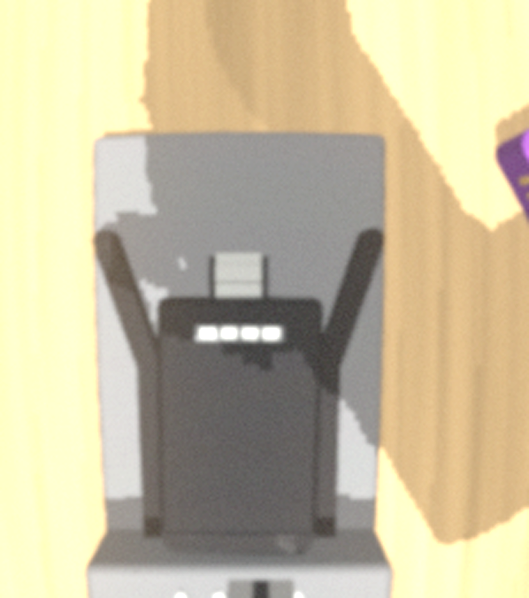

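From above, the pack lies between the rails up to the wall, and the catch tongue is visible behind the rear edge (zoom row 298). I'll measure the rear edge against the open end: home should be 73.5–75 mm.

```bash
python3 - <<'E'
from h import *
c=dict(np.load("w13.npz"))
Z=lambda x,y:(170+(x+.5)/2.3-.5,(y+.5)/2.3-.5)
for n,q,z in [("open L",(97,137),24),("open R",(384,134),24),("rear top L",(165,299),70),("rear top R",(318,298),70),("nose top",(165,535),70),("nose topR",(315,535),70),("strip",(238,333),70),("catch far",(240,253),24),("slot L",(212,258),24),("catch near",(240,297),30),("wall top front",(110,566),74),("wall top frontR",(370,566),74),("sideL",(104,500),24),("sideR",(377,500),24)]:
    print(n,onz("wrist",Z(*q),z,c).round(1))
print("cam",-c['R'].T@c['t'])
E
```

```text
open L [650.9  -9.6  24. ]
open R [523.8  -6.5  24. ]
rear top L [617.7  64.5  70. ]
rear top R [559.2  66.1  70. ]
nose top [623.2 160.   70. ]
nose topR [561.6 162.   70. ]
strip [590.2  78.8  70. ]
catch far [589.1  46.9  24. ]
slot L [601.4  48.7  24. ]
catch near [589.6  66.3  30. ]
wall top front [646.8 171.6  74. ]
wall top frontR [539.1 175.1  74. ]
sideL [657.5 158.3  24. ]
sideR [528.3 162.6  24. ]
cam [584.46296192  55.17772163 357.72107321]
```

The rear edge is 73.3 mm from the open end, so the gap is about 1.7 mm (caught position 1.5 mm). Next is whether the tongue is actually up, by comparing fixed views with the start images.

```bash
python3 - <<'E'
from h import *
f=lambda i,x,y,w,h,k:cv2.convertScaleAbs(cv2.resize(i[y:y+h,x:x+w],None,fx=k,fy=k,interpolation=2),alpha=1.8)
R=lambda n:cv2.imread(f"pics/{n}.png")
cv2.imwrite("pics/p13.png",np.vstack([np.hstack([f(R("scene0"),325,240,50,37,8)[:296],f(R("side0"),260,148,45,37,8)]),np.hstack([f(R("s13"),329,241,50,37,8),f(R("d13"),260,145,45,37,8)])]))
w=R("w4")[85:130,255:310];v=R("w13")[100:145,250:305]
cv2.imwrite("pics/p13w.png",np.hstack([cv2.convertScaleAbs(cv2.resize(x,None,fx=7,fy=7,interpolation=2),alpha=1.6) for x in(w,v)]))
E
```

```text
(no output)
```

View pics/p13.png

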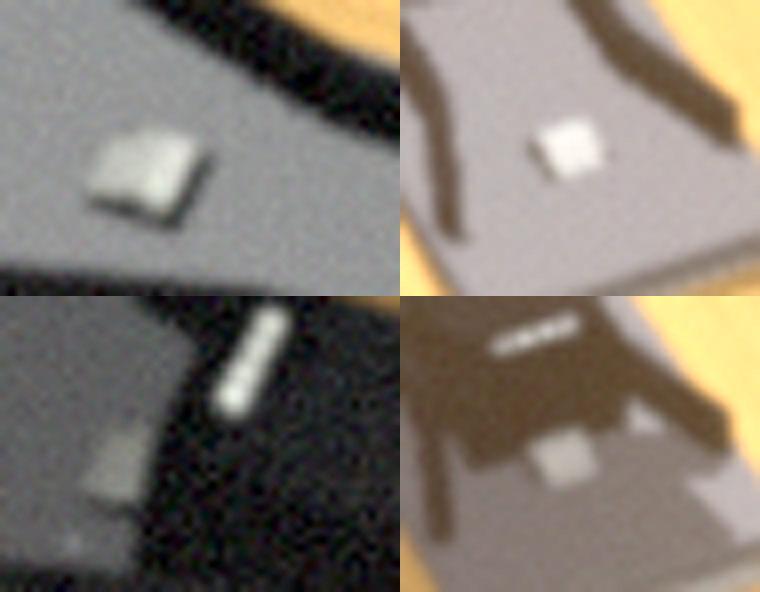

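View pics/p13w.png

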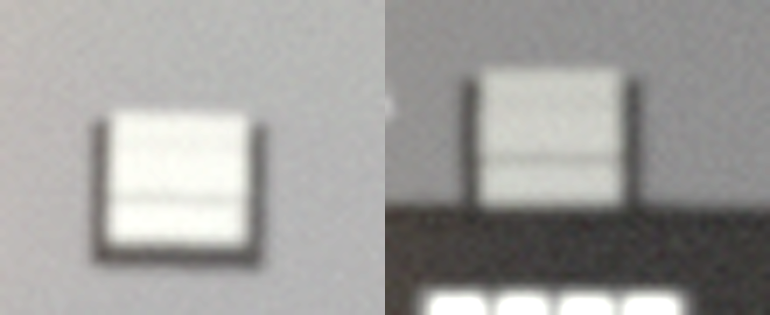

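The whole tongue is visible (as long as at the start), with no dark slot left behind its tip. In the side view it overlaps the rear face's lower edge, so it looks up. The evidence points to caught; one more centred push of about 16–17 N will confirm by feel.

```bash
python3 -m inch '[[2,-45,0,0,-0.014,0,0],[2,-45,-20,0,0,0,0],[1,-3,-45,0,0,0,0],[0,0,-40,0,0,0,0],[0,0,-20,0,0,0,0],[0,0,0,0,0,0,0],[0,0,0,0,0,0,0]]'
```

```text
clock: 23.25
position: [590.1, 25.0, 86.6]
tcp_rot: [-179.8, -0.0, -92.1]
wrist_force: [0.5, 0.2, 1.1]
grip_width: 0.1
```

```bash
python3 -m inch '[[0,8,-25,0,0,0.006,0],[0,4,-12,0,0,0,0],[0,0,-2,0,0,0,0],[0,0,0,0,0,0,0]]'; python3 -m inch '[[0,4,0,0,0,0,0],[0,3,0,0,0,0,0]]'; python3 -m inch '[[0,2,0,0,0,0,0]]'
```

```text
clock: 23.75
position: [593.1, 37.8, 51.4]
tcp_rot: [-179.4, 0.1, -91.7]
wrist_force: [-0.3, 0.1, -0.2]
grip_width: -0.2
clock: 24.0
position: [593.9, 45.1, 52.8]
tcp_rot: [-179.3, 0.1, -91.7]
wrist_force: [0.3, -0.1, -0.0]
grip_width: 0.3
clock: 24.12
position: [594.1, 47.4, 53.1]
tcp_rot: [-179.2, 0.1, -91.7]
wrist_force: [-0.4, -0.2, -0.1]
grip_width: 0.0
```

```bash
python3 -m inch '[[-3,0,-5,0,0.012,0,0],[-1,0,-2,0,0,0,0],[0,0,0,0,0,0,0]]'; for i in 1; do python3 -m inch '[[0,2.5,0,0,0,0,0]]'; python3 -m inch '[[0,2,0,0,0,0,0]]'; python3 -m inch '[[0,2,0,0,0,0,0]]';  python3 -m inch '[[0,1.5,0,0,0,0,0]]'; done | grep -E "pos|force"
```

```text
clock: 24.5
position: [589.7, 47.6, 45.6]
tcp_rot: [-180.0, 0.1, -91.7]
wrist_force: [0.4, -0.1, 0.9]
grip_width: -0.0
position: [589.6, 50.0, 45.5]
wrist_force: [0.9, -0.4, 0.2]
position: [589.7, 52.1, 45.5]
wrist_force: [-0.3, -0.4, -0.1]
position: [589.7, 54.3, 45.6]
wrist_force: [0.3, -0.9, 1.0]
position: [589.7, 55.7, 45.6]
wrist_force: [0.7, -4.5, 0.3]
```

```bash
for i in 1; do python3 -m inch '[[0.2,1.5,0,0,0,0,0]]'; python3 -m inch '[[0.3,1.8,0,0,0,0,0]]'; python3 -m inch '[[0.4,2,0,0,0,0,0]]';  python3 -m inch '[[0.5,2.3,0,0,0,0,0]]'; python3 -m inch '[[0.5,2.5,0,0,0,0,0]]'; python3 -m inch '[[0.5,2.6,0,0,0,0,0]]'; done | grep -E "pos|force"
```

```text
position: [589.6, 56.4, 45.6]
wrist_force: [1.6, -7.7, 0.5]
position: [589.6, 56.9, 45.6]
wrist_force: [0.6, -8.6, 1.5]
position: [589.5, 57.3, 45.6]
wrist_force: [0.4, -9.2, 0.8]
position: [589.5, 57.8, 45.7]
wrist_force: [1.1, -11.0, 1.4]
position: [589.5, 58.2, 45.7]
wrist_force: [1.1, -12.7, 1.4]
position: [589.4, 58.3, 45.7]
wrist_force: [1.6, -13.9, 0.8]
```

```bash
for i in 1; do python3 -m inch '[[0.5,2.8,0,0,0,0,0]]'; python3 -m inch '[[0.5,2.9,0,0,0,0,0]]'; python3 -m inch '[[0.5,3,0,0,0,0,0]]';  python3 -m inch '[[0.5,3,0,0,0,0,0]]'; done | grep -E "pos|force"
```

```text
position: [589.3, 58.4, 45.8]
wrist_force: [2.6, -16.0, 1.3]
position: [589.3, 58.5, 45.9]
wrist_force: [2.5, -15.6, 1.0]
position: [589.2, 58.5, 45.9]
wrist_force: [3.1, -16.5, 1.6]
position: [589.2, 58.5, 46.0]
wrist_force: [3.3, -15.3, 1.2]
```

Contact came at 54.8 and the firm stop at 58.5 under 16 N. That 3.7 mm is the feet give (2.3) plus the catch slack (1.5), with the nose on the wall. Retreating for a final look.

```bash
python3 -m inch '[[0,-6,0,0,0,0,0],[0,-12,5,0,0,0,0],[0,-10,35,0,0,0,0],[0,0,50,0,0,0,0],[0,20,45,0,0,0,0],[0,45,5,0,0,0,0],[0,35,0,0,0,0,0],[0,10,0,0,0,0,0],[0,0,0,0,0,0,0],[0,0,0,0,0,0,0]]'; python3 - <<'E'
from h import *
c=manip.get_calibration("wrist");np.savez("w14.npz",**c)
w=manip.grab_frame("wrist");cv2.imwrite("pics/w14.png",w)
b=manip.grab_frame("side");cv2.imwrite("pics/d14.png",b);a=manip.grab_frame("scene");cv2.imwrite("pics/s14.png",a)
cv2.imwrite("pics/w14c.png",cv2.convertScaleAbs(cv2.resize(w[:260,170:400],None,fx=2.3,fy=2.3,interpolation=2),alpha=1.5,beta=15))
E
```

```text
clock: 27.5
position: [588.1, 139.0, 193.6]
tcp_rot: [179.3, -1.3, -92.0]
wrist_force: [-0.7, -0.8, 0.1]
grip_width: -0.0
```

View pics/w14c.png

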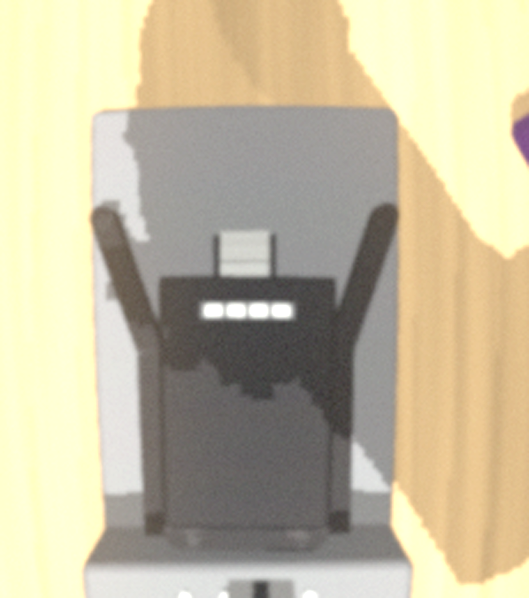

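View pics/s14.png

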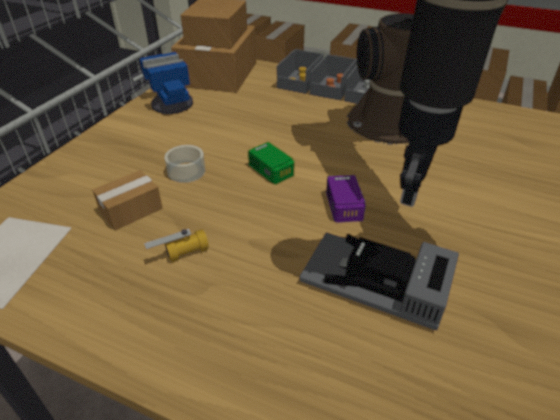

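```bash
python3 - <<'E'
from h import *
c=dict(np.load("w14.npz"))
Z=lambda x,y:(170+(x+.5)/2.3-.5,(y+.5)/2.3-.5)
for n,q,zs in [("open",(246,108),(24,)),("openL",(94,110),(24,)),("openR",(397,109),(24,)),("rear top",(247,278),(70,)),("tongue far",(245,231),(24,)),("tongue near",(245,276),(24,30)),("nose line",(247,527),(40,70)),("bump end",(247,548),(70,)),("rail end",(155,531),(24,40)),("rail dark start",(155,512),(40,)),("wall top front",(247,560),(60,68,74)),("wall top L end",(108,527),(24,74)),("L back",(88,566),(74,)),("deck shade",(120,493),(24,))]:
    print(n,[onz("wrist",Z(*q),z,c).round(1).tolist() for z in zs])
print("cam",-c['R'].T@c['t'])
w=cv2.imread("pics/w14.png")[200:255,205:360]
cv2.imwrite("pics/w14d.png",cv2.convertScaleAbs(cv2.resize(w,None,fx=5,fy=5,interpolation=2),alpha=2.2,beta=10))
E
```

```text
open [[587.2, -6.6, 24.0]]
openL [[651.2, -10.5, 24.0]]
openR [[523.6, -5.8, 24.0]]
rear top [[589.2, 67.1, 70.0]]
tongue far [[589.5, 46.7, 24.0]]
tongue near [[590.2, 65.7, 24.0], [590.2, 65.8, 30.0]]
nose line [[593.4, 169.8, 40.0], [592.9, 159.8, 70.0]]
bump end [[593.2, 168.3, 70.0]]
rail end [[635.0, 175.5, 24.0], [632.6, 170.1, 40.0]]
rail dark start [[631.9, 161.7, 40.0]]
wall top front [[593.7, 177.0, 60.0], [593.5, 174.0, 68.0], [593.4, 171.7, 74.0]]
wall top L end [[656.2, 172.9, 24.0], [645.4, 156.6, 74.0]]
L back [[654.9, 172.2, 74.0]]
deck shade [[649.3, 157.2, 24.0]]
cam [587.80216498  70.41517195 339.39758118]
```

View pics/w14d.png

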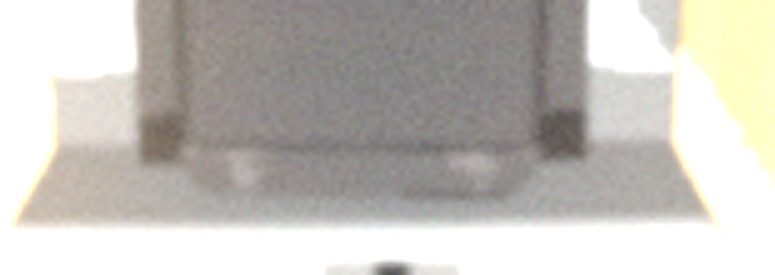

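The nose is at the wall within about 1.5 mm. Up versus down for the tongue deserves a firmer check, so I'll project the tongue's tip for both states into the fixed views, anchored on the start images.

```bash
python3 - <<'E'
from h import *
G=lambda i:cv2.cvtColor(i,cv2.COLOR_BGR2GRAY)
R=lambda n:cv2.imread(f"pics/{n}.png")
o={'scene':R("scene0"),'side':R("side0")};n={'scene':R("s14"),'side':R("d14")}
# charger shift in each camera: match wall for scene, side
boxes={'scene':(410,245,455,290),'side':(240,120,272,150)}
for k in o:
    x0,y0,x1,y1=boxes[k]
    t=cv2.resize(G(o[k])[y0:y1,x0:x1],None,fx=8,fy=8,interpolation=2);s=cv2.resize(G(n[k])[y0-15:y1+15,x0-20:x1+20],None,fx=8,fy=8,interpolation=2)
    _,v,_,l=cv2.minMaxLoc(cv2.matchTemplate(s,t,cv2.TM_CCOEFF_NORMED));d=np.array(l)/8-[20,15]
    p=np.array([(x0+x1)/2,(y0+y1)/2]);print(k,d,round(v,2),(onz(k,p+d,60)-onz(k,p,60)).round(1))
# corners of tongue in original coords: axis
u=np.array([.0289,.9996,0]);l=np.array([-.9996,.0289,0]);O=np.array([587.9,-14.2,24.])
out=[]
for k,ims in (('scene',(o,n)),('side',(o,n))):
    row=[]
    for j,src in enumerate(ims):
        im=src[k];sh=6.7*u*j
        c=np.array(proj(k,O+62*u+sh));x0,y0=int(c[0])-18,int(c[1])-14
        z=11;v=cv2.convertScaleAbs(cv2.resize(im[y0:y0+27,x0:x0+36],None,fx=z,fy=z,interpolation=2),alpha=2.2)
        for h,col in ((0,(255,128,0)),(6,(0,0,255))):
            P=[O+54*u+10*l+sh,O+54*u-10*l+sh,O+74*u-10*l+sh+[0,0,h],O+74*u+10*l+sh+[0,0,h]]
            q=np.array([[(proj(k,X)[0]-x0+.5)*z,(proj(k,X)[1]-y0+.5)*z] for X in P]).astype(int)
            cv2.polylines(v,[q],True,col,1)
        row.append(v)
    out.append(np.hstack(row))
cv2.imwrite("pics/p15.png",np.vstack(out))
E
```

```text
scene [4.125 1.125] 0.95 [-0.2  6.8  0. ]
side [-0.75 -1.25] 0.89 [ 0.4  6.5 -0. ]
```

View pics/p15.png

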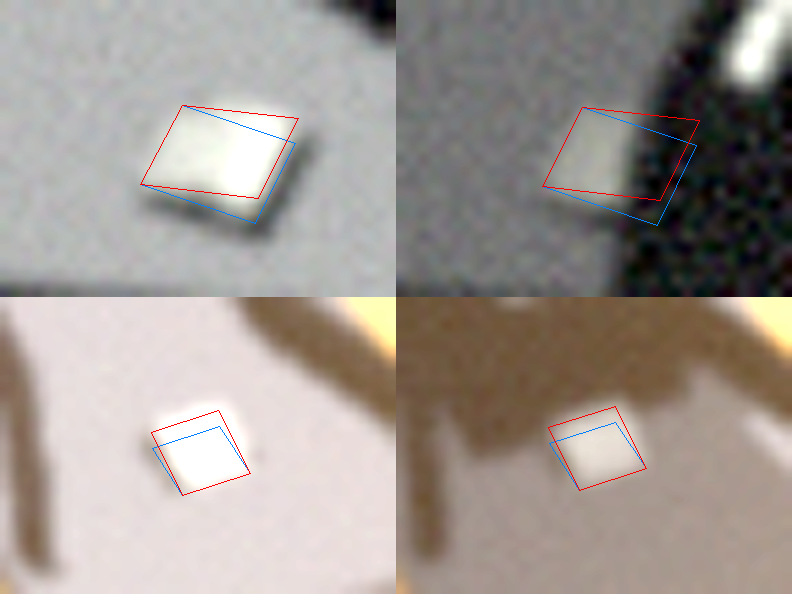

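In the side view the tongue fills the "up" outline (red) exactly as at the start, standing in front of the pack's rear face, so the catch is up. The valve, carton, tape and decoys look unmoved. The arm is clear, so I'm handing in.

```bash
python3 - <<'E'
from plant import manip
s=manip.get_state();print(s['clock'],s['position'],s['wrist_force']);print(manip.sign_off())
E
```

```text
27.65 [588.21416192 138.87442298 193.5777073 ] [0.68308943 0.41688268 0.19711169]
the job is handed in; nothing more can be done
None
```

The pack is on the charger, home against the end wall with the catch up behind it. I handed the job in at 27.7 s with the arm clear.

**What I did:** I gripped the black pack across its sides and set it gently on the deck, nose between the flared rails, then let go. I pushed it in from behind with shut fingers about 20 mm above the deck. The charger slid about 7 mm in its slots. The largest push I read was about 16.5 N.

**Last checks:**
- **Stop:** A second push of about 16 N met the same firm stop. The 3.7 mm it moved matches the feet giving about 2.3 mm plus the catch's 1.5 mm slack.
- **Position:** From above, the rear edge is 73.7–75.2 mm from the open end, so the nose is within about 1.5 mm of the wall.
- **Catch:** In the side view the tongue fills the "up" outline in front of the rear face. The pack was not ejected when I backed off.
- **Other things:** The valve, carton, tape and look-alikes appear unmoved by eye in the last picture; I did not measure them.

**Checks that disagreed:** An earlier estimate mixing two cameras put the nose about 5–7 mm short of the wall. The closer view from above and the second push did not bear that out. The scene camera could not settle the catch, because the pack hides most of the tongue from it.

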